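# Build up the tube rotor on the bench mixer

## Task

Assemble the tube rotor on the mixer's spindle, from the bottom up: first the wide tube disc with its hub upward, next the spacer sleeve that is kept under the spring-loaded swing cover of the dispenser, next the flat clamp ring, and last the knob, each fully home and level before the following one goes on. Leave the bottle, the jar, the small tube block and the white tube rack standing where they are.

Things in the scene. Friction and masses are not known exactly. Their poses are not given: they have to be found in the camera images.
- mixer: Bench mixer, fixed, placed anew each time: a white box 140 x 140 mm, 40 mm high (origin under its centre on the table, z up, x and y along its sides), with a round metal seat 50 mm across on top and a steel spindle at its centre.
- seat (a point): Middle of the mixer's seat, 44 mm above the table. The spindle, 14 mm in diameter, rises from here 73 mm (its last 6 mm taper to 8 mm). Axis z up. When all is stacked, the centres of disc, sleeve, ring and knob stand 22, 27, 52 and 85 mm above this point.
- disc_center (a point): Centre, 22 mm above the underside, of the tube disc: loose, black, 110 mm across and 8 mm thick, a circle of round pockets marked on top, and a hub 34 mm in diameter that rises to 44 mm above the underside (grip the hub). Bore 18 mm right through. Lies hub up on the table; z up. About 150 g.
- sleeve_center (a point): Centre, half-way up, of the spacer sleeve: a loose metal tube 54 mm outside, 40 mm bore, 38 mm high, upright in the dispenser's well under the swing cover. On the stack it goes loosely round the disc's hub and stands on the disc's plate. Axis z up. About 120 g.
- ring_center (a point): Centre, half-way up, of the clamp ring: a loose flat metal ring 64 mm outside, 18 mm bore, 12 mm thick, flat on the table. Axis z up. About 160 g.
- cap_center (a point): Centre, 27 mm above the underside, of the knob that goes on last: loose, black, a round skirt 60 mm across and 18 mm high and above it a grip 34 mm in diameter, up to 54 mm. In the underside is a blind hole 18 mm in diameter, 18 mm deep, for the spindle's end. Stands upright on the table; z up. About 100 g.
- dispenser: White dispenser on a grey plate, fixed, placed and turned anew each time. Origin on the table under the well's middle, z up. In its frame, mm: base plate x -45 to 85, y -55 to 90, 4 thick; walls at x = -34 and 34 (4 thick, y -18 to 18) up to z = 34; a block x 37 to 84, y -50 to 10 up to z = 40; the cover's pivot post, 16 thick, at x -22, y 76.
- well (a point): Middle of the well's floor, 4 mm above the table, axes as the dispenser. The sleeve stands here, up to 3 mm off. At y = -33 and 33 mm are only low sills, 5 mm above the floor: fingers on the sleeve's -y and +y sides have room, and can come in low from the -x side, one either side of the wall.
- cover (a joint): Angle (rad) of the spring-loaded swing cover, a clear level plate on a vertical pivot, 3 mm thick, 3 mm above the sleeve's top. 0 is closed, over most of the sleeve and the room at its +y side. It opens towards the dispenser's +x (anticlockwise from above), to 1.3; the spring (2 to 3 N at cover_edge) shuts it unless held, e.g. by the +y finger as it comes in from -x; 0.7 frees the sleeve.
- cover_hinge (a point): On the cover's pivot axis at mid-thickness, 46.5 mm above the table; turns with the cover. Its x axis points from the pivot along the cover's straight leading edge (when closed: to the dispenser's -y). The plate lies on the +y side of that edge, 55 mm wide, and reaches 100 mm from the pivot.
- cover_edge (a point): On the cover's leading edge, 32 mm from the pivot, 46.5 mm above the table, in the path of a finger that passes the sleeve's +y side from -x to +x. Pushed here towards the dispenser's +x, the cover opens. Axes as cover_hinge.
- bottle_mid (a point): Middle of a loose brown glass bottle with black cap, 62 mm in diameter, 130 mm high, upright: leave alone.
- jar_mid (a point): Middle of a loose clear glass jar with white cap, 60 mm in diameter, 75 mm high, upright: leave alone.
- block_mid (a point): 17.5 mm above the underside of a loose black square tube block, 64 x 64 mm, 35 mm high, 50 mm with its tubes: leave alone.
- rack_mid (a point): 22.5 mm above the underside of a loose white tube rack, 70 x 150 mm (its x, y), 45 mm high, 60 mm with its tubes, beyond the mixer: leave alone.
Mind the look-alikes: they are no part of the job. Leave any red or yellow look-alike of the part that bears cap_center alone.

How it is judged (in metres and radians):
On the way, in this order (a step that is already met when the one before it is completed fails the run):
1. The tube disc lies flat and fully home on the mixer's seat, hub up (horizontal distance between disc_center and seat below 0.006 m and z of disc_center in the frame of seat between 0.019 and 0.025 m and angle between disc_center's own z axis and vertical below 0.08 rad), for 0.2 s.
2. The sleeve stands on the disc, around its hub (all of step 1 and horizontal distance between sleeve_center and seat below 0.008 m and z of sleeve_center in the frame of seat between 0.024 and 0.03 m and angle between sleeve_center's own z axis and vertical below 0.08 rad), for 0.2 s.
3. The clamp ring lies flat on top of the sleeve (all of step 2 and horizontal distance between ring_center and seat below 0.006 m and z of ring_center in the frame of seat between 0.049 and 0.055 m and angle between ring_center's own z axis and vertical below 0.08 rad), for 0.2 s.
4. The knob stands upright on the clamp ring, over the spindle's end (all of step 3 and horizontal distance between cap_center and seat below 0.006 m and z of cap_center in the frame of seat between 0.082 and 0.088 m and angle between cap_center's own z axis and vertical below 0.08 rad), for 0.2 s.
At the end, for the whole second after the job is handed in: Disc, sleeve, clamp ring and knob are stacked in this order on the spindle, centres within 6 mm of its axis (sleeve 8 mm), heights within 3 mm of fully home, level within 0.08 rad, released and at rest (all of step 4 and linear speed of each of disc, sleeve, ring, cap below 0.02 m/s); the robot touches nothing.
It fails at once if A bystander (bottle) is moved more than 30 mm or tipped (distance of bottle_mid from where it was at the start of the episode above 0.03 m or angle between bottle_mid's own z axis and vertical above 0.35 rad).
It fails at once if A bystander (jar) is moved more than 30 mm or tipped (distance of jar_mid from where it was at the start of the episode above 0.03 m or angle between jar_mid's own z axis and vertical above 0.35 rad).
It fails at once if A bystander (block) is moved more than 30 mm or tipped (distance of block_mid from where it was at the start of the episode above 0.03 m or angle between block_mid's own z axis and vertical above 0.35 rad).
It fails at once if A bystander (rack) is moved more than 30 mm or tipped (distance of rack_mid from where it was at the start of the episode above 0.03 m or angle between rack_mid's own z axis and vertical above 0.35 rad).
It also fails if it takes over 72 s, if anything falls off the work surface, if the arm or the gripper's body presses on something with over 40 N, if the wrist force passes 120 N, or if a joint passes its speed limit or range.

## Robot

A 6-joint arm with a two-finger parallel gripper is mounted at the origin on the work surface. World frame = base frame: x ahead of the robot, y to its left, z up, the work surface at z = 0. Lengths are in mm, angles in rad, forces in N, time in s.
With the tool pointing down it reaches from about 250 to 775 mm from the base axis. Payload 4 kg.
Tool frame: the origin (TCP) lies midway between the tips of the shut fingers; the grasp point (between the pads) lies 19 mm behind it; z points along the fingers, y is the line along which they close (so a half turn about z gives the same grasp; the last joint's range is limited). The gripper opens to 94 mm and grips with 3 to 60 N. Pads are 16 mm wide; open, the fingers measure 119 mm over their backs; the gripper's body (75 mm by 177 mm) begins 78 mm behind the grasp point.
Start: joints at [-1.406, 0.087, 1.371, -0, 1.684, -0.103], TCP at [145.532, -530.416, 205.506] pointing down, gripper open.
Joint ranges: [-3.1, 3.1], [-0.76, 2.03], [0.27, 2.55], [-1.08, 4.22], [0.17, 2.65], [-2.57, 2.57]. Speed limits (rad/s): [2.79, 2.79, 3.14, 3.14, 3.14, 3.14].

## Interface

Orientations are given as [roll, pitch, yaw] about the fixed x, y, z axes, in that order (R = Rz(yaw) Ry(pitch) Rx(roll)).
In Python, from cell import robot gives the robot as it stands.
- The arm moves only by the tool move_arm, never from a script. Its arguments are lists of equal length, an entry for each row: "dp": the shift along the world's x, y, z as a fraction of full scale, a list of three; "spin": the turn about the world's z as a fraction of full scale. A call has 1 to 12 rows; each row shifts and turns the commanded pose from where the row before left it; what a row does not reach is not made up. Full scale, the value 1, is 30 mm for a shift and 8 degrees for a turn. A row lasts 1/8 s, in which the tool goes at most 62.5 mm and 10.7 degrees, less where a joint would pass 70% of its speed; a pose out of reach is approached as far as the arm can. A call with a number of a shift or a turn outside -1 to 1 is refused whole. A call with a gripper value outside its range is refused whole. "fingers" is the closure, from -1 (fully open) to 1 (shut), so that 0 is half open, set as the call begins (left out, the last holds). The fingers move at their own pace and stop on an object; "squeeze" is the grip in N (left out, the last holds). Time passes only in rows, so rows that do not move let the fingers close. It gives the time, the measured TCP pose, the force, the opening and the grip force at its end, in the units of the state.
- robot.state(): the state, without advancing time (a new reading comes with each control period).
- robot.read_camera(name): name is "scene" or "side" or "wrist"; returns the picture (384x512x3 uint8, red, green, blue); there is no depth.
- robot.calibration(name): a dict with "K" (3x3 intrinsics, pixels), "extrinsics" (4x4, takes a point from world to camera coordinates); the wrist camera has in their place "tool_from_camera" (4x4, takes a point from camera to tool coordinates, whose origin is the TCP and whose axes are the flange's). Camera axes: x right, y up, looking along -z (the intrinsics and any distortion apply to the point x, -y, -z); pixel columns grow to the right and rows downward; lengths in mm; the calibration is good to about 2 mm. The wrist camera is an equidistant fisheye: a pixel r from the principal point sees the ray r / f radians off the axis. A picture is of the moment at which its call begins: read the wrist's pose just before it. calibration takes no time and is no camera call.
- robot.close_job(): hands the job in; it is judged then, once.
Trained networks look in the newest picture that a camera, given by its name, has taken for a name from the list of things; names that differ only in an ending like _2 or _b are one class to them, and where a whole thing is asked for, a point or a joint stands for the part that bears it (a point fixed in the world has none). Each returns a list of dicts, best first, with "conf" (0 to 1); they miss things now and then, are a little off and sometimes report something else, mostly with a low value. They report only what shows in the picture. A call takes as long as a camera call. They do not tell look-alikes from the thing itself.
- robot.look_for(query, camera): "xyz" ([x, y, z] in mm, in world coordinates, good to about 4 mm: the middle of the surface that is visible of it).
The state is a dict: "t": time; "joint_pos": joint angles; "joint_velocities": joint speeds; "joint_efforts": joint torques, N m; "tool_pos": TCP position; "eef_rot": TCP orientation; "contact_force": force on the tool from outside, world axes, zero at the start; "ft_torque": the same for the moment, N m; "opening": finger opening in mm; "grip_force": force on a finger pad.
Only numpy, scipy, OpenCV 4.12 (cv2) and the standard library are available. Lean on these libraries where they do the work, as an engineer would, in place of code of your own. Each camera call takes 0.05 s, during which the arm holds its last target. There are 200 camera calls.

## Working session

There is one attempt and no reset: what is moved stays moved. The work goes in short steps, Python scripts to look and compute and a tool call to move; the robot and the scene stay as the last step left them, time stands still between calls to the robot, and variables do not carry over. Pictures are saved under pics/ and viewed, at most 10 in all, crops included, and the job is handed in when it is done.

Besides the shell and the picture viewer there is one more tool, called after ">>>" by a JSON object that holds its "fn" and its "kwargs", one argument or row to a line. move_arm: Moves the arm, as the interface text tells. Its arguments: {"type":"object","properties":{"dp":{"type":"array"},"spin":{"type":"array"},"fingers":{"type":"number"},"squeeze":{"type":"number"}},"required":["dp","spin"]}

```bash
mkdir -p pics; cat > h.py <<'E'
import numpy as np, cv2
from cell import robot
def snap(c,n):
    im=robot.read_camera(c); cv2.imwrite(f'pics/{n}.png',im[:,:,::-1]); return im
def ray(c,u,v,z):
    """world point at height z seen at pixel (scene/side)"""
    k=robot.calibration(c);K=np.array(k['K']);E=np.array(k['extrinsics'])
    d=np.linalg.inv(K)@[u,v,1]; d=np.array([d[0],-d[1],-d[2]])
    R=E[:3,:3];o=-R.T@E[:3,3];w=R.T@d
    return o+w*(z-o[2])/w[2]
def proj(c,p):
    k=robot.calibration(c);K=np.array(k['K']);E=np.array(k['extrinsics'])
    q=E[:3,:3]@p+E[:3,3]; q=K@[q[0],-q[1],-q[2]]; return q[:2]/q[2]
E
python3 - <<'E'
from h import *
a=snap('scene','s0');b=snap('side','d0')
for c in('scene','side'):
    k=robot.calibration(c);print(c,{x:np.round(v,3).tolist() for x,v in k.items()})
k=robot.calibration('wrist');print({x:np.round(v,3).tolist() for x,v in k.items()})
for q in['mixer','disc_center','sleeve_center','ring_center','cap_center','dispenser','cover','bottle_mid','jar_mid','block_mid','rack_mid']:
    for c in('scene','side'):
        print(q,c,[(np.round(r['xyz']).tolist(),round(r['conf'],2)) for r in robot.look_for(q,c)[:4]])
print(robot.state()['t'])
E
```

```text
scene {'K': [[409.135, 0.0, 255.12], [0.0, 409.135, 186.275], [0.0, 0.0, 1.0]], 'extrinsics': [[0.535, 0.845, -0.01, -274.841], [-0.494, 0.322, 0.808, 205.222], [0.685, -0.427, 0.59, -1477.915], [0.0, 0.0, 0.0, 1.0]]}
side {'K': [[438.445, 0.0, 256.517], [0.0, 438.445, 190.034], [0.0, 0.0, 1.0]], 'extrinsics': [[-0.802, -0.598, -0.003, 439.209], [0.307, -0.416, 0.856, -240.12], [-0.513, 0.685, 0.517, -986.067], [0.0, 0.0, 0.0, 1.0]]}
{'K': [[297.319, 0.0, 258.908], [0.0, 297.319, 187.028], [0.0, 0.0, 1.0]], 'tool_from_camera': [[-0.001, 0.97, 0.244, 70.505], [1.0, 0.001, 0.0, -0.055], [0.0, 0.244, -0.97, -179.765], [0.0, 0.0, 0.0, 1.0]]}
mixer scene [([517.0, 7.0, 42.0], 0.6)]
mixer side [([624.0, -282.0, 48.0], 0.73), ([483.0, 34.0, 35.0], 0.58)]
disc_center scene [([417.0, -314.0, 8.0], 0.55)]
disc_center side [([392.0, -292.0, 1.0], 0.76)]
sleeve_center scene [([519.0, 242.0, 29.0], 0.53)]
sleeve_center side [([491.0, 282.0, 21.0], 0.51)]
ring_center scene [([399.0, -180.0, 9.0], 0.69), ([654.0, -305.0, 51.0], 0.35)]
ring_center side [([395.0, -162.0, 9.0], 0.6), ([513.0, 308.0, 4
[... 211 characters left out ...]
299.0, 17.0], 0.67), ([600.0, -386.0, 24.0], 0.64), ([715.0, -397.0, 38.0], 0.46)]
dispenser scene [([542.0, 267.0, 25.0], 0.62)]
dispenser side []
cover scene [([512.0, 304.0, 50.0], 0.78)]
cover side [([508.0, 302.0, 44.0], 0.64)]
bottle_mid scene [([533.0, -177.0, 71.0], 0.72)]
bottle_mid side [([504.0, -156.0, 65.0], 0.97)]
jar_mid scene [([658.0, -307.0, 53.0], 0.88)]
jar_mid side [([624.0, -284.0, 48.0], 0.58), ([638.0, -160.0, 34.0], 0.53), ([511.0, 306.0, 43.0], 0.39)]
block_mid scene [([668.0, -184.0, 38.0], 0.64)]
block_mid side [([634.0, -162.0, 31.0], 0.68), ([396.0, -164.0, 11.0], 0.54)]
rack_mid scene [([733.0, 62.0, 44.0], 0.71)]
rack_mid side [([692.0, 105.0, 43.0], 0.6)]
1.2
```

View pics/s0.png

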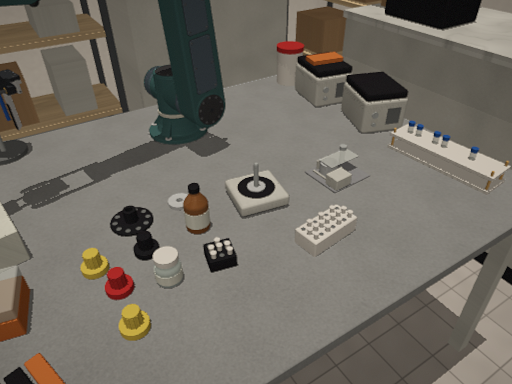

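View pics/d0.png

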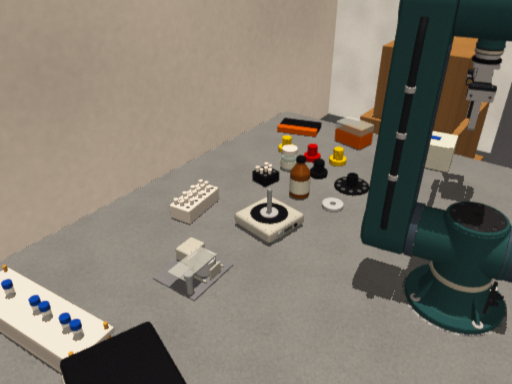

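```bash
python3 - <<'E'
from h import *
for n,s,d,z in [('tip',(256,164),(269,189),117),('ring',(179,201),(333,204.5),12),('disc hubtop',(130,211),(351.5,176.5),44),('cap top',(145,236),(318.5,162),54),('seat',(257,186),(269,211),44)]:
    print(n,ray('scene',*s,z).round(),ray('side',*d,z).round())
p=np.array(robot.state()['tool_pos']);print(p,proj('scene',p),proj('side',p),robot.state()['eef_rot'])
for n,u,v,w,h in [('scene',80,170,130,180)]:
    im=cv2.imread('pics/s0.png');c1=im[180:345,70:230];c2=im[130:220,215:380];
    a=cv2.resize(c1,(400,412),interpolation=2);b=cv2.resize(c2,(400,218),interpolation=2)
    e=cv2.resize(cv2.imread('pics/d0.png')[225:305,145:245],(400,320),interpolation=2)
    o=np.zeros((560,800,3),np.uint8);o[:412,:400]=a;o[:218,400:]=b;o[220:540,400:]=e;cv2.imwrite('pics/c0.png',o)
E
```

```text
tip [498.  14. 117.] [491.  20. 117.]
ring [ 402. -176.   12.] [ 389. -163.   12.]
disc hubtop [ 412. -311.   44.] [ 398. -295.   44.]
cap top [ 533. -313.   54.] [ 520. -302.   54.]
seat [497.  17.  44.] [493.  16.  44.]
[ 145.53918439 -530.41339134  205.50088067] [ -1.79390126 135.30158817] [469.15652567 123.07297212] [3.14149338e+00 7.02622759e-06 2.67808875e-01]
```

View pics/c0.png

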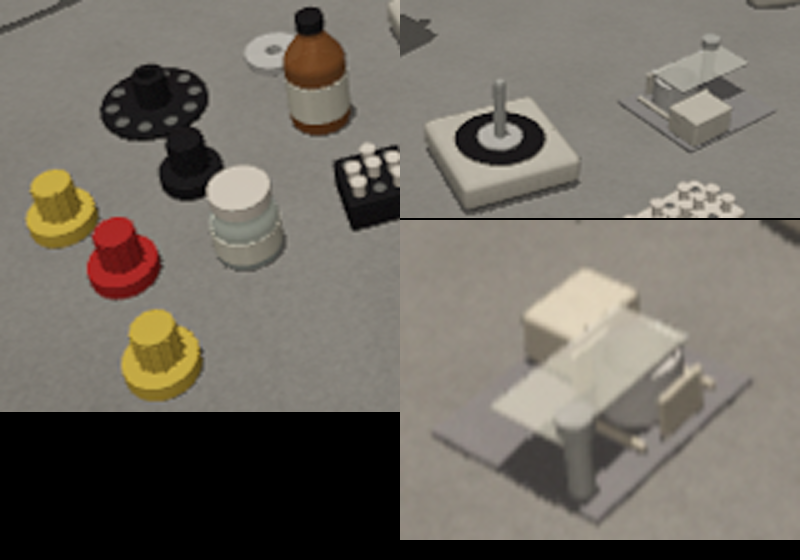

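>>> {"fn": "move_arm", "kwargs": {
  "dp": [
    [0.9,0.85,0],
    [0.9,0.85,0],
    [0.9,0.85,0],
    [0.9,0.85,0],
    [0.9,0.85,0],
    [0.9,0.85,0],
    [0.9,0.85,0],
    [0.9,0.85,0],
    [0.9,0.8,0],
    [0,0,0],
    [0,0,0]
  ],
  "spin": [-0.5,-0.5,-0.5,-0.42,0,0,0,0,0,0,0],
  "fingers": -1,
  "squeeze": 25
}}

```text
t: 2.58
tool_pos: [388.1, -302.8, 205.5]
eef_rot: [3.141, 0.001, -0.0]
contact_force: [0.7, -0.8, 0.8]
opening: 94.1
grip_force: 0.0
```

```bash
cat >> h.py <<'E'
from scipy.spatial.transform import Rotation as Ro
def tf():
    s=robot.state();T=np.eye(4);T[:3,:3]=Ro.from_euler('xyz',s['eef_rot']).as_matrix();T[:3,3]=s['tool_pos']
    return T@np.array(robot.calibration('wrist')['tool_from_camera'])
def wray(u,v,z,T=None):
    T=tf() if T is None else T
    K=np.array(robot.calibration('wrist')['K']);x=(u-K[0,2])/K[0,0];y=(v-K[1,2])/K[1,1];r=np.hypot(x,y)+1e-12
    d=np.array([np.sin(r)*x/r,-np.sin(r)*y/r,-np.cos(r)]);w=T[:3,:3]@d
    return T[:3,3]+w*(z-T[2,3])/w[2]
def wproj(P,T=None):
    T=tf() if T is None else T
    K=np.array(robot.calibration('wrist')['K']);P=np.atleast_2d(P)
    q=(P-T[:3,3])@T[:3,:3];q=q*[1,-1,-1];n=np.linalg.norm(q[:,:2],axis=1)
    r=np.arctan2(n,q[:,2])/n
    return np.c_[K[0,0]*r*q[:,0]+K[0,2],K[1,1]*r*q[:,1]+K[1,2]]
def draw(im,p,rad,z,col):
    a=np.linspace(0,2*np.pi,60);P=np.c_[p[0]+rad*np.cos(a),p[1]+rad*np.sin(a),0*a+z]
    cv2.polylines(im,[wproj(P).round().astype(int)],True,col,1)
E
python3 - <<'E'
from h import *
s=robot.state();print(s['t'],np.round(s['tool_pos'],1),np.round(s['eef_rot'],3))
im=snap('wrist','w1')
for q in['disc_center','ring_center','cap_center']:
    print(q,[(np.round(r['xyz']).tolist(),round(r['conf'],2)) for r in robot.look_for(q,'wrist')[:4]])
print(wproj([[405,-303,44],[405,-303,0],[527,-308,54],[395,-170,12]]).round())
E
```

```text
2.575 [ 388.1 -302.8  205.5] [ 3.141e+00  1.000e-03 -0.000e+00]
disc_center [([403.0, -310.0, 10.0], 0.63)]
ring_center [([400.0, -169.0, 8.0], 0.78), ([525.0, -316.0, 18.0], 0.66)]
cap_center [([512.0, -419.0, 20.0], 0.94), ([524.0, -313.0, 20.0], 0.86), ([592.0, -399.0, 21.0], 0.76)]
[[259. 160.]
 [259. 154.]
 [263.  53.]
 [158. 165.]]
```

View pics/w1.png

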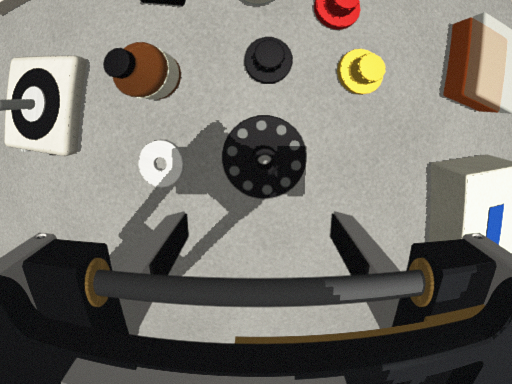

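```bash
python3 - <<'E'
from h import *
for n,u,v,z in [('disc',264.5,156.8,8),('hub',264.5,158,44),('ring',160,163,12),('knob',268.5,61,18),('seat',37,103,44)]:print(n,wray(u,v,z).round(1))
im=cv2.imread('pics/w1.png')
# disc plate: dark blob ellipse ; ring: white blob
g=im.max(2)
for n,m,box,z in [('ring',(g>170),(130,130,190,195),12),('knob',(g<75),(235,30,300,90),18),('disc',(g<70),(215,108,312,205),8)]:
    x0,y0,x1,y1=box;mm=np.zeros_like(g);mm[y0:y1,x0:x1]=m[y0:y1,x0:x1]*255
    c=max(cv2.findContours(mm,0,1)[0],key=cv2.contourArea);e=cv2.minEnclosingCircle(c);f=cv2.fitEllipse(cv2.convexHull(c));print(n,e,f,wray(*f[0],z).round(1))
E
```

```text
disc [ 403.  -310.4    8. ]
hub [ 406.9 -309.7   44. ]
ring [ 397.2 -172.6   12. ]
knob [ 523.9 -315.2   18. ]
seat [493.8   5.8  44. ]
ring ((149.0, 162.0), 36.71521759033203) ((144.15240478515625, 158.7863006591797), (56.74021911621094, 75.39266967773438), 26.615724563598633) [ 403.4 -150.1   12. ]
knob ((267.66259765625, 59.76422882080078), 24.03883171081543) ((267.71221923828125, 60.07038879394531), (46.8280029296875, 47.79478073120117), 75.12409210205078) [ 525.1 -314.2   18. ]
disc ((263.7428283691406, 156.5441436767578), 42.34682083129883) ((263.6110534667969, 156.6641387939453), (83.10986328125, 84.57274627685547), 95.20067596435547) [ 403.2 -309.2    8. ]
```

>>> {"fn": "move_arm", "kwargs": {
  "dp": [
    [0.5,-0.2,-0.8],
    [0,0,-0.8],
    [0,0,-0.8],
    [0,0,-0.8],
    [0,0,-0.8],
    [0,0,0],
    [0,0,0]
  ],
  "spin": [0,0,0,0,0,0,0]
}}

```text
t: 3.65
tool_pos: [403.7, -309.2, 86.5]
eef_rot: [3.14, -0.001, -0.001]
contact_force: [-0.3, -0.8, 0.4]
opening: 94.0
grip_force: 0.0
```

```bash
python3 - <<'E'
from h import *
s=robot.state();print(s['t'],np.round(s['tool_pos'],1))
im=snap('wrist','w2');o=im[:,:,::-1].copy()
g=im.max(2);mm=np.zeros_like(g);mm[60:260,120:400]=(g[60:260,120:400]<60)*255
p=(403.2,-309.2)
draw(o,p,55,8,(0,255,0));draw(o,p,17,44,(0,0,255));draw(o,p,9,44,(0,255,255))
cv2.imwrite('pics/w2o.png',o)
E
```

```text
3.65 [ 403.7 -309.2   86.5]
```

View pics/w2o.png

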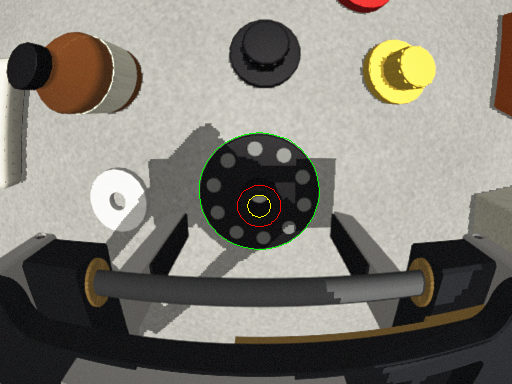

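>>> {"fn": "move_arm", "kwargs": {
  "dp": [
    [0,0,-0.8],
    [0,0,-0.8],
    [0,0,-0.6],
    [0,0,-0.25],
    [0,0,0],
    [0,0,0]
  ],
  "spin": [0,0,0,0,0,0]
}}

```text
t: 4.45
tool_pos: [404.2, -309.0, 13.0]
eef_rot: [3.14, -0.001, -0.0]
contact_force: [-0.2, 0.1, -0.2]
opening: 93.5
grip_force: 0.0
```

>>> {"fn": "move_arm", "kwargs": {
  "dp": [
    [0,0,0],
    [0,0,0],
    [0,0,0],
    [0,0,0],
    [0,0,0],
    [0,0,0],
    [0,0,0]
  ],
  "spin": [0,0,0,0,0,0,0],
  "fingers": 1,
  "squeeze": 25
}}

```text
t: 5.32
tool_pos: [403.5, -308.5, 12.0]
eef_rot: [3.141, 0.0, -0.0]
contact_force: [0.6, 0.2, -0.2]
opening: 33.0
grip_force: 25.0
```

>>> {"fn": "move_arm", "kwargs": {
  "dp": [
    [0,0,1],
    [0,0,1],
    [0,0,1],
    [0,0,1],
    [0,0.4,0.8],
    [0,0.9,0.3],
    [0,1,0],
    [0,1,0],
    [0,1,0],
    [0,1,0],
    [0,1,0],
    [0,1,0]
  ],
  "spin": [0,0,0,0,0,0,0,0,0,0,0,0]
}}

```text
t: 6.82
tool_pos: [403.0, -88.3, 164.4]
eef_rot: [-3.141, 0.001, -0.0]
contact_force: [0.5, -0.8, -1.8]
opening: 32.9
grip_force: 25.0
```

>>> {"fn": "move_arm", "kwargs": {
  "dp": [
    [0,1,0],
    [0,1,0],
    [0,0.8,0],
    [0,0.5,0],
    [0,0,0],
    [0,0,0],
    [0,0,0]
  ],
  "spin": [0,0,0,0,0,0,0]
}}

```text
t: 7.7
tool_pos: [403.6, 8.9, 164.9]
eef_rot: [3.141, 0.0, -0.002]
contact_force: [0.6, 0.1, -1.6]
opening: 33.0
grip_force: 25.0
```

```bash
python3 - <<'E'
from h import *
s=robot.state();print(s['t'],np.round(s['tool_pos'],1),s['opening'])
im=snap('wrist','w3');o=im[:,:,::-1].copy()
draw(o,(495,10),25,44,(0,0,255));draw(o,(495,10),4,117,(0,255,255))
p=s['tool_pos']; draw(o,p,55,p[2]-4,(0,255,0)); draw(o,p,17,p[2]+32,(255,0,255))
cv2.imwrite('pics/w3o.png',o)
for q in['dispenser','cover','sleeve_center']:
    print(q,[(np.round(r['xyz']).tolist(),round(r['conf'],2)) for r in robot.look_for(q,'wrist')[:4]])
E
```

```text
7.7 [403.6   8.9 164.9] 32.96869822587808
dispenser [([525.0, 258.0, 40.0], 0.84)]
cover [([516.0, 292.0, 48.0], 0.72), ([417.0, 8.0, 165.0], 0.41)]
sleeve_center [([504.0, 240.0, 31.0], 0.98)]
```

View pics/w3o.png

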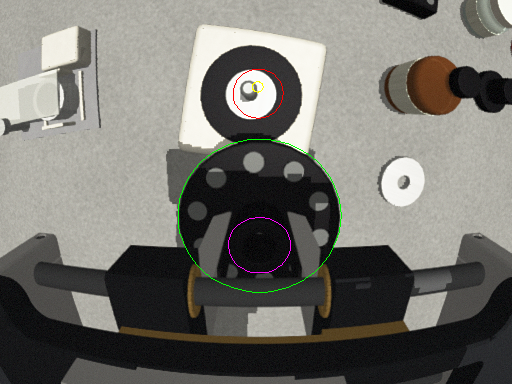

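```bash
python3 - <<'E'
from h import *
im=cv2.imread('pics/w3.png');g=im.max(2)
print('tip',wray(249,87.5,117).round(1))
m=np.zeros_like(g);m[45:145,195:308]=(g[45:145,195:308]<60)*255
# outer edge of black ring (excluding disc): use inner hole
m2=np.zeros_like(g);m2[60:130,215:290]=(g[60:130,215:290]>110)*255
c=max(cv2.findContours(m2,0,1)[0],key=cv2.contourArea);f=cv2.fitEllipse(cv2.convexHull(c));print(f,wray(*f[0],44).round(1),cv2.boundingRect(c))
x,y,w,h=cv2.boundingRect(c);print(wray(x,y+h/2,44)[1]-wray(x+w,y+h/2,44)[1])
o=cv2.resize(im[50:140,190:320],(780,540),interpolation=cv2.INTER_NEAREST)
d=cv2.resize(im[15:145,0:110],(660,780),interpolation=cv2.INTER_CUBIC)[:600]
# tip blob: bright inside seat
print(g[78:100,240:262])
E
```

```text
tip [494.1  16.6 117. ]
((250.60720825195312, 94.0845947265625), (49.86980438232422, 50.98915481567383), 88.21019744873047) [493.8  17.4  44. ] (225, 70, 52, 50)
52.02958173296385
[[249 250 250 250 251 251 251 251 252 252 252 251 251 252 251 250 250 251
  252 252 252 252]
 [250 250 250 251 252 252 253 253 249 249 250 252 253 252 252 251 251 252
  252 252 252 252]
 [250 250 251 253 249 231 224 219 198 197 203 235 250 254 253 252 251 252
  252 252 252 252]
 [250 251 253 239 187 126 117 120 116 118 128 144 191 233 250 253 252 252
  252 252 252 252]
 [252 253 235 156 115 110 134 144 154 156 142 125 127 137 189 243 253 252
  252 252 252 252]
 [252 215 143 105 121 153 211 235 247 243 209 161 140 122 121 223 255 253
  252 252 252 251]
 [243 148 105 123 190 239 246 246 246 245 243 239 200 140 116 166 240 253
  253 252 252 251]
 [220 121 105 153 239 246 244 244 243 242 242 244 232 165 121 108 169 246
  254 252 252 251]
 [182 107 121 194 245 245 243 242 241 240 241 241 239 197 130 113 136 240
  254 253 252 251]
 [141 100 137 228 246 246 244 241 241 240 241 242 240 215 125 110 129 239
  254 252
[... 426 characters left out ...]
1 184 138 128 114  99  97 203
  253 254 252 250]
 [179  93  86  97 109 123 145 172 182 168 151 129 112 113  99  85  90 194
  251 253 251 250]
 [184 134  92  84  94 100 106 111 113 113 114 113 108 100  90  82  81 170
  249 253 251 250]
 [181 145 119  98  85  84  94  98  96 102 103 100  95  90  81  76  87 186
  249 253 251 251]
 [174 145 145 125  86  77  78  85  84  90  91  85  79  79  75  73 116 229
  253 252 251 251]
 [170 144 146 144 118  83  72  74  74  76  78  77  70  77  74  79 178 250
  254 252 251 250]
 [166 146 146 149 145 107  71  72  66  77  73  70  76  75  78 118 233 255
  253 252 251 250]
 [180 162 146 145 152 138 105  81  74  69  63  63  68  80 156 237 254 254
  252 251 250 250]]
```

>>> {"fn": "move_arm", "kwargs": {
  "dp": [
    [0.5,0.27,0],
    [1,0,0],
    [1,0,0],
    [0.5,0,0],
    [0,0,0],
    [0,0,0],
    [0,0,-0.7],
    [0,0,-0.7],
    [0,0,-0.3],
    [0,0,0]
  ],
  "spin": [0,0,0,0,0,0,0,0,0,0]
}}

```text
t: 9.15
tool_pos: [493.1, 17.6, 113.9]
eef_rot: [3.141, 0.0, -0.0]
contact_force: [0.9, 0.1, -2.4]
opening: 33.2
grip_force: 25.0
```

>>> {"fn": "move_arm", "kwargs": {
  "dp": [
    [0,0,-0.5],
    [0,0,-0.5],
    [0,0,-0.5],
    [0,0,-0.2],
    [0,0,0]
  ],
  "spin": [0,0,0,0,0]
}}

```text
t: 9.78
tool_pos: [493.2, 17.6, 62.2]
eef_rot: [3.142, 0.001, -0.0]
contact_force: [0.4, -0.9, -2.2]
opening: 32.9
grip_force: 25.0
```

>>> {"fn": "move_arm", "kwargs": {
  "dp": [
    [0,0,-0.1],
    [0,0,-0.08],
    [0,0,-0.03],
    [0,0,0]
  ],
  "spin": [0,0,0,0]
}}

```text
t: 10.28
tool_pos: [493.4, 17.7, 56.7]
eef_rot: [3.142, 0.0, -0.0]
contact_force: [-0.2, 0.3, -1.8]
opening: 33.1
grip_force: 25.0
```

>>> {"fn": "move_arm", "kwargs": {
  "dp": [
    [0,0,0],
    [0,0,0],
    [0,0,0],
    [0,0,0]
  ],
  "spin": [0,0,0,0],
  "fingers": -0.2
}}

```text
t: 10.78
tool_pos: [493.7, 17.7, 56.9]
eef_rot: [3.141, -0.0, -0.0]
contact_force: [0.5, -0.7, 1.0]
opening: 56.2
grip_force: 0.0
```

>>> {"fn": "move_arm", "kwargs": {
  "dp": [
    [0,0,0.9],
    [0,0,1],
    [0,0,1],
    [-0.3,0.4,0.8],
    [-0.5,0.9,0.3],
    [-0.5,0.9,0],
    [-0.5,1,0],
    [-0.5,1,0],
    [-0.2,1,0],
    [0,1,0],
    [0,0.9,0],
    [0,0,0]
  ],
  "spin": [0,0,0,0,0,0,0,0,0,0,0,0],
  "fingers": -1
}}

```text
t: 12.28
tool_pos: [418.2, 231.8, 176.6]
eef_rot: [3.141, 0.0, 0.002]
contact_force: [0.6, -0.2, 0.5]
opening: 93.7
grip_force: 0.0
```

```bash
python3 - <<'E'
from h import *
s=robot.state();print(s['t'],np.round(s['tool_pos'],1),np.round(s['eef_rot'],3),s['opening'])
np.save('T4.npy',tf())
im=snap('wrist','w4')
cv2.imwrite('pics/w4b.png',cv2.resize(im[:260,100:447,::-1],(800,600),interpolation=cv2.INTER_CUBIC))
E
```

```text
12.275 [418.2 231.8 176.6] [3.141e+00 0.000e+00 2.000e-03] 93.69603617130524
```

View pics/w4b.png

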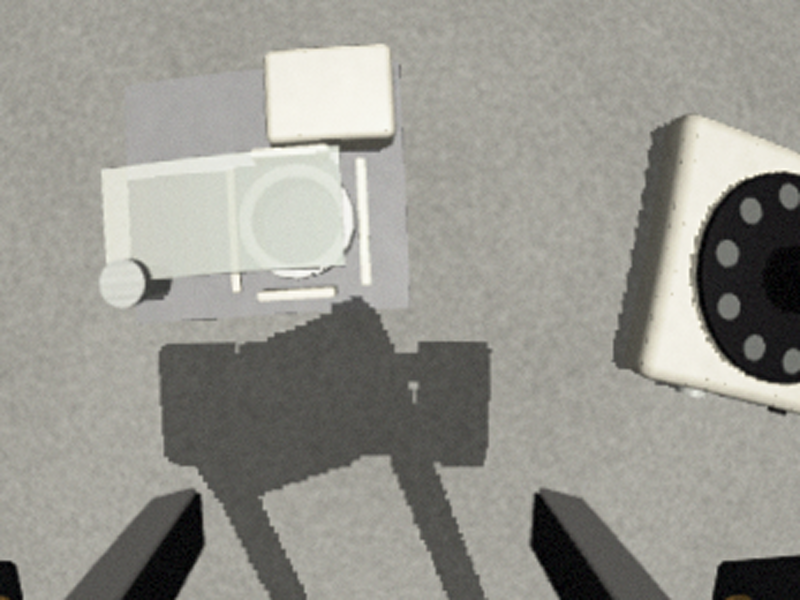

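```bash
python3 - <<'E'
from h import *
from scipy.optimize import least_squares
T=np.load('T4.npy')
D=np.array([[364.5,222,0,-33,9],[235,230,0,33,9],[297.5,293,-34,0,34],[265,53,84,10,40],[389,45,84,-50,40],[393,137,37,-50,40],[269,140,37,10,40],[407,305,-45,-55,4],[122,83,85,90,4],[402,67,85,-55,4]])
px=np.c_[100+D[:,0]*347/800,D[:,1]*260/600]
def W(p):
    c,s=np.cos(p[2]),np.sin(p[2]);return np.c_[p[0]+c*D[:,2]-s*D[:,3],p[1]+s*D[:,2]+c*D[:,3],D[:,4]]
f=lambda p:(wproj(W(p),T)-px).ravel()
r=least_squares(f,[505,240,0],loss='soft_l1');print(r.x,r.x[2]*57.3);print(r.fun.reshape(-1,2).round(1))
for X,Y in[(297,222)]:pass
# sleeve top circle: crop ellipse approx left 240 right 354, top 165, bottom 278
for n,(X,Y) in dict(l=(240,221),r=(355,218),t=(297,164),b=(297,278)).items():print(n,wray(100+X*347/800,Y*260/600,42,T).round(1))
print('post',wray(100+125*347/800,283*260/600,50,T).round(1))
c,s=np.cos(r.x[2]),np.sin(r.x[2]);print(r.x[0]-22*c-76*s,r.x[1]-22*s+76*c)
E
```

```text
[5.07874378e+02 2.66447167e+02 3.86274835e-02] 2.2133548057163837
[[-0.4 -0.1]
 [-0.8 -0.4]
 [-0.8  0.4]
 [-0.5 -1.7]
 [ 1.9 -1.2]
 [ 2.   0.3]
 [-1.1  1.8]
 [ 1.2  1.4]
 [ 1.9  0.8]
 [-0.7 -2.4]]
l [508.5 289.8  42. ]
r [508.9 237.2  42. ]
t [534.3 263.5  42. ]
b [481.6 263.7  42. ]
post [482.  343.6  50. ]
482.9558305882164 341.5408818646415
```

>>> {"fn": "move_arm", "kwargs": {
  "dp": [
    [0.3,0.5,-0.4],
    [0,0.47,-0.9],
    [0,0,-1],
    [0,0,-1],
    [0,0,-0.9],
    [0,0,-0.7],
    [0,0,-0.5],
    [0,0,0],
    [0,0,0]
  ],
  "spin": [0.28,0,0,0,0,0,0,0,0],
  "fingers": -0.75
}}

```text
t: 13.45
tool_pos: [428.3, 259.8, 15.6]
eef_rot: [-3.141, -0.002, 0.038]
contact_force: [0.1, 1.1, -0.1]
opening: 82.5
grip_force: 0.0
```

>>> {"fn": "move_arm", "kwargs": {
  "dp": [
    [0.5,0.05,-0.05],
    [0.5,0.03,0],
    [0.5,0.03,0],
    [0.5,0.03,0],
    [0.5,0,0],
    [0.2,0,0],
    [0,0,0],
    [0,0,0]
  ],
  "spin": [0,0,0,0,0,0,0,0]
}}

```text
t: 14.45
tool_pos: [508.9, 263.3, 13.2]
eef_rot: [3.14, -0.001, 0.038]
contact_force: [-0.5, -2.6, -0.0]
opening: 82.2
grip_force: 0.9
```

```bash
python3 - <<'E'
from h import *
s=robot.state();print(s['t'],np.round(s['tool_pos'],1))
im=snap('wrist','w5');o=im[:,:,::-1].copy()
draw(o,(508.3,263.6),27,42,(0,0,255));draw(o,(508.3,263.6),20,42,(0,255,0))
cv2.imwrite('pics/w5o.png',cv2.resize(o[120:330,110:410],(800,560),interpolation=cv2.INTER_CUBIC))
E
```

```text
14.45 [508.9 263.3  13.2]
```

View pics/w5o.png

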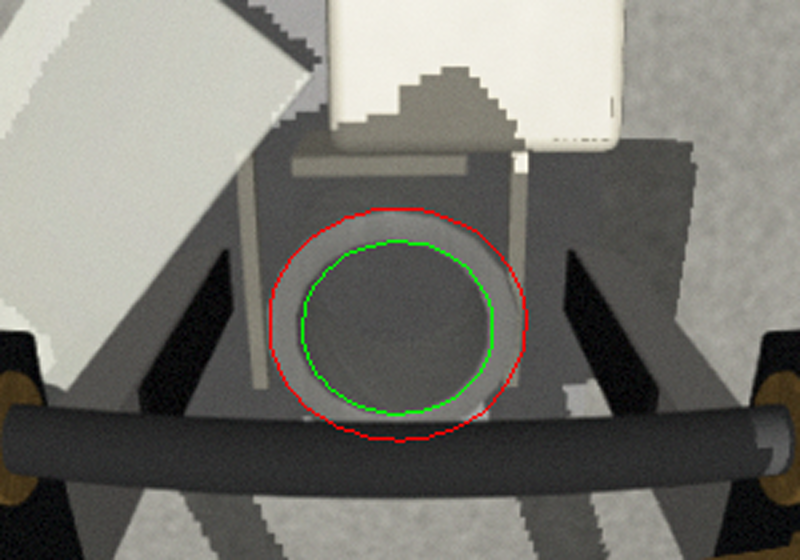

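>>> {"fn": "move_arm", "kwargs": {
  "dp": [
    [0,0,0],
    [0,0,0],
    [0,0,0],
    [0,0,0],
    [0,0,0]
  ],
  "spin": [0,0,0,0,0],
  "fingers": 1,
  "squeeze": 25
}}

```text
t: 15.12
tool_pos: [508.5, 264.4, 13.4]
eef_rot: [-3.141, -0.0, 0.039]
contact_force: [-3.1, 1.7, 1.2]
opening: 53.9
grip_force: 25.8
```

>>> {"fn": "move_arm", "kwargs": {
  "dp": [
    [0,0,0.3],
    [0,0,0.6],
    [0,0,0.9],
    [0,0,1],
    [0,0,1],
    [0,0,1],
    [0,0,0.5],
    [0,0,0]
  ],
  "spin": [0,0,0,0,0,0,0,0]
}}

```text
t: 16.12
tool_pos: [509.6, 264.3, 174.4]
eef_rot: [-3.14, -0.004, 0.039]
contact_force: [-0.1, -0.4, -1.1]
opening: 54.4
grip_force: 25.0
```

>>> {"fn": "move_arm", "kwargs": {
  "dp": [
    [0,-0.5,0],
    [0,-1,0],
    [0,-1,0],
    [0,-1,0],
    [-0.5,-1,0],
    [0,-1,0],
    [0,-1,0],
    [0,-1,0],
    [0,-0.73,0],
    [0,0,0],
    [0,0,0]
  ],
  "spin": [0,0,0,0,0,0,0,0,0,0,0]
}}

```text
t: 17.5
tool_pos: [492.9, 17.3, 171.3]
eef_rot: [-3.141, 0.002, 0.039]
contact_force: [-0.2, 0.1, -1.0]
opening: 54.1
grip_force: 25.0
```

```bash
python3 - <<'E'
from h import *
s=robot.state();print(s['t'],np.round(s['tool_pos'],1))
im=snap('wrist','w6');T=tf();p=s['tool_pos']
for q in['sleeve_center','cover']:
    print(q,[(np.round(r['xyz']).tolist(),round(r['conf'],2)) for r in robot.look_for(q,'wrist')[:3]])
# tip and bore centre column scan: project expected
print(wproj([[493.9,17.3,117],[p[0],p[1],p[2]+28.6],[p[0]+20,p[1],p[2]+28.6],[p[0],p[1]+20,p[2]+28.6]]).round(1))
o=im[:,:,::-1].copy();draw(o,p,20,p[2]+28.6,(0,255,0));draw(o,p,27,p[2]+28.6,(0,0,255));draw(o,(493.9,17.3),4,117,(0,255,255));draw(o,(493.9,17.3),17,88,(255,0,255))
cv2.imwrite('pics/w6o.png',cv2.resize(o[120:330,110:410],(800,560),interpolation=cv2.INTER_CUBIC))
E
```

```text
17.5 [492.9  17.3 171.3]
sleeve_center [([493.0, 19.0, 195.0], 0.68)]
cover [([514.0, 296.0, 47.0], 0.66)]
[[259.7 199.7]
 [259.9 243.6]
 [261.4 209.9]
 [224.3 242.1]]
```

View pics/w6o.png

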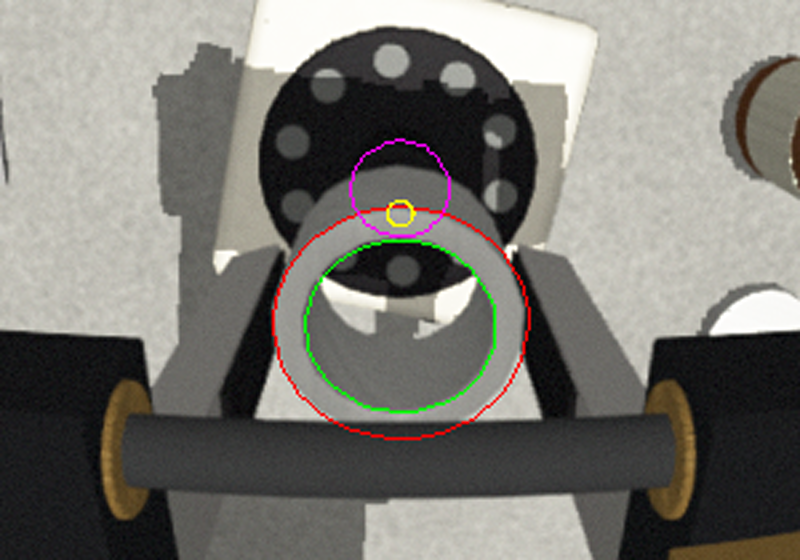

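>>> {"fn": "move_arm", "kwargs": {
  "dp": [
    [0.03,0,-0.8],
    [0,0,-0.8],
    [0,0,-0.5],
    [0,0,-0.2],
    [0,0,-0.3],
    [0,0,-0.3],
    [0,0,0]
  ],
  "spin": [0,0,0,0,0,0,0]
}}

```text
t: 18.52
tool_pos: [493.9, 17.1, 84.5]
eef_rot: [-3.141, 0.001, 0.039]
contact_force: [0.5, -0.5, -0.4]
opening: 54.2
grip_force: 25.0
```

Already round the hub; continue to home (TCP ≈ 62).

>>> {"fn": "move_arm", "kwargs": {
  "dp": [
    [0,0,-0.3],
    [0,0,-0.25],
    [0,0,-0.13],
    [0,0,-0.04],
    [0,0,0]
  ],
  "spin": [0,0,0,0,0]
}}

```text
t: 19.15
tool_pos: [494.5, 17.0, 63.6]
eef_rot: [3.141, -0.0, 0.039]
contact_force: [-0.2, 0.3, -0.6]
opening: 54.4
grip_force: 25.0
```

>>> {"fn": "move_arm", "kwargs": {
  "dp": [
    [0,0,0],
    [0,0,0],
    [0,0,0],
    [0,0,0]
  ],
  "spin": [0,0,0,0],
  "fingers": -0.7
}}

```text
t: 19.65
tool_pos: [494.5, 17.1, 63.8]
eef_rot: [3.141, -0.0, 0.039]
contact_force: [0.6, 0.4, 0.3]
opening: 79.8
grip_force: 0.0
```

>>> {"fn": "move_arm", "kwargs": {
  "dp": [
    [0,0,0.9],
    [0,0,1],
    [0,0,1],
    [-0.3,-0.4,0.5],
    [-0.7,-0.9,0],
    [-0.7,-1,0],
    [-0.7,-1,0],
    [-0.7,-1,0],
    [-0.6,-1,0],
    [0,-0.9,0],
    [0,0,0],
    [0,0,0]
  ],
  "spin": [0,0,0,-0.28,0,0,0,0,0,0,0,0],
  "fingers": -1
}}

```text
t: 21.15
tool_pos: [382.9, -168.5, 165.1]
eef_rot: [-3.141, 0.001, -0.001]
contact_force: [-0.2, 0.6, 0.2]
opening: 94.1
grip_force: 0.0
```

```bash
python3 - <<'E'
from h import *
s=robot.state();print(s['t'],np.round(s['tool_pos'],1),np.round(s['eef_rot'],3))
im=snap('wrist','w7');g=im.min(2)
u,v=wproj([397,-172,12])[0].astype(int);print(u,v)
for q in ['ring_center','sleeve_center']:print(q,[(np.round(r['xyz']).tolist(),round(r['conf'],2)) for r in robot.look_for(q,'wrist')[:3]])
for t in(195,210,225):
    m=np.zeros_like(g);a,b=max(v-45,0),u-45;m[a:v+45,b:u+45]=(g[a:v+45,b:u+45]>t)*255
    for c in cv2.findContours(m,0,1)[0]:
        if cv2.contourArea(c)>500:
            f=cv2.fitEllipse(cv2.convexHull(c));print(t,np.round(f[0],1),np.round(f[1],1),wray(*f[0],12).round(1),'r',np.linalg.norm(wray(f[0][0]+f[1][0]/2,f[0][1],12)-wray(*f[0],12)).round(1))
o=im[:,:,::-1].copy();draw(o,(397.2,-172.6),32,12,(0,0,255))
cv2.imwrite('pics/w7o.png',o)
E
```

```text
21.15 [ 382.9 -168.5  165.1] [-3.141e+00  1.000e-03 -1.000e-03]
262 163
ring_center [([398.0, -168.0, 9.0], 0.84), ([494.0, -2.0, 85.0], 0.25)]
sleeve_center [([491.0, -4.0, 87.0], 0.95)]
195 [263.4 146.6] [18.8 43.5] [ 416.7 -173.    12. ] r 10.6
210 [263.7 146.6] [18.6 42.7] [ 416.7 -173.3   12. ] r 10.4
225 [263.3 146.6] [18.5 42.2] [ 416.7 -172.9   12. ] r 10.4
```

```bash
cat >> h.py <<'E'
def fitcirc(im,p,rads,span=10,step=0.5,T=None):
    """best (x,y): mean |gradient| on projected circles [(rad,z)]"""
    g=cv2.GaussianBlur(cv2.cvtColor(im,cv2.COLOR_RGB2GRAY).astype(np.float32),(0,0),1)
    G=np.minimum(np.hypot(cv2.Sobel(g,5,1,0),cv2.Sobel(g,5,0,1)),80)
    T=tf() if T is None else T
    a=np.linspace(0,2*np.pi,120);best=[]
    for dx in np.arange(-span,span+.1,step):
        for dy in np.arange(-span,span+.1,step):
            sc=0
            for r,z in rads:
                q=wproj(np.c_[p[0]+dx+r*np.cos(a),p[1]+dy+r*np.sin(a),0*a+z],T).astype(np.float32)
                sc+=cv2.remap(G,q[:,0],q[:,1],1).mean()
            best.append((sc,p[0]+dx,p[1]+dy))
    best.sort(reverse=True);return np.round(best[:4],1)
E
python3 - <<'E'
from h import *
im=cv2.imread('pics/w7.png')[:,:,::-1].copy()
print(fitcirc(im,(397,-172),[(32,12),(9,12)]))
print(fitcirc(im,(397,-172),[(32,12)]))
print(fitcirc(im,(397,-172),[(9,12)]))
im=cv2.imread('pics/w2.png')[:,:,::-1].copy()
T=np.eye(4);T[:3,:3]=np.diag([1.,-1,-1]);T[:3,3]=[403.7,-309.2,86.5];T=T@np.array(robot.calibration('wrist')['tool_from_camera'])
print(fitcirc(im,(397,-172),[(32,12),(9,12)],T=T),fitcirc(im,(525,-314),[(30,18)],T=T))
E
```

```text
Traceback (most recent call last):
  File "h.py", line 42, in fitcirc
    q=wproj(np.c_[p[0]+dx+r*np.cos(a),p[1]+dy+r*np.sin(a),0*a+z],T).astype(np.float32)
      ~~~~~^^^^^^^^^^^^^^^^^^^^^^^^^^^^^^^^^^^^^^^^^^^^^^^^^^^^^^^^
  File "h.py", line 25, in wproj
    K=np.array(robot.calibration('wrist')['K']);P=np.atleast_2d(P)
               ~~~~~~~~~~~~~~~~~^^^^^^^^^
ValueError: time passes only in moves, steps and waits
```

```bash
sed -i "s/robot.calibration('wrist')/CAL/g" h.py; sed -i "2a CAL=robot.calibration('wrist')" h.py
python3 - <<'E'
from h import *
im=cv2.imread('pics/w7.png')[:,:,::-1].copy()
print(fitcirc(im,(397,-172),[(32,12),(9,12)]))
print(fitcirc(im,(397,-172),[(32,12)]))
print(fitcirc(im,(397,-172),[(9,12)]))
im=cv2.imread('pics/w2.png')[:,:,::-1].copy()
T=np.eye(4);T[:3,:3]=np.diag([1.,-1,-1]);T[:3,3]=[403.7,-309.2,86.5];T=T@np.array(CAL['tool_from_camera'])
print(fitcirc(im,(397,-172),[(32,12),(9,12)],T=T),fitcirc(im,(525,-314),[(30,18)],T=T))
E
```

```text
[[ 159.2  397.  -171. ]
 [ 158.7  396.5 -171. ]
 [ 158.6  397.  -171.5]
 [ 158.   397.  -170.5]]
[[  79.2  397.  -171. ]
 [  78.7  396.5 -171. ]
 [  78.7  397.  -171.5]
 [  78.2  397.  -170.5]]
[[  80.   397.  -171. ]
 [  80.   397.5 -171. ]
 [  80.   397.  -171.5]
 [  79.9  396.5 -171. ]]
[[ 159.2  396.  -171. ]
 [ 158.8  396.5 -171.5]
 [ 158.7  396.  -171.5]
 [ 158.5  396.5 -171. ]] [[  80.   526.  -313.5]
 [  80.   526.  -314. ]
 [  80.   525.5 -313.5]
 [  80.   525.5 -314. ]]
```

>>> {"fn": "move_arm", "kwargs": {
  "dp": [
    [0.47,-0.08,-0.7],
    [0,0,-1],
    [0,0,-1],
    [0,0,-1],
    [0,0,-0.8],
    [0,0,-0.4],
    [0,0,-0.25],
    [0,0,-0.2],
    [0,0,0],
    [0,0,0]
  ],
  "spin": [0,0,0,0,0,0,0,0,0,0]
}}

```text
t: 22.55
tool_pos: [398.0, -171.6, 5.7]
eef_rot: [3.141, -0.001, -0.0]
contact_force: [-0.3, 0.2, -0.4]
opening: 93.8
grip_force: 0.0
```

>>> {"fn": "move_arm", "kwargs": {
  "dp": [
    [-0.02,0,-0.08],
    [0,0,0]
  ],
  "spin": [0,0]
}}

```text
t: 22.8
tool_pos: [396.8, -171.3, 2.7]
eef_rot: [3.142, 0.0, -0.0]
contact_force: [-0.2, 0.0, -0.9]
opening: 94.4
grip_force: 0.0
```

>>> {"fn": "move_arm", "kwargs": {
  "dp": [
    [0,0,0],
    [0,0,0],
    [0,0,0],
    [0,0,0],
    [0,0,0]
  ],
  "spin": [0,0,0,0,0],
  "fingers": 1,
  "squeeze": 25
}}

```text
t: 23.42
tool_pos: [396.9, -171.4, 2.7]
eef_rot: [3.141, -0.0, -0.0]
contact_force: [0.2, -0.6, -0.0]
opening: 61.9
grip_force: 25.0
```

>>> {"fn": "move_arm", "kwargs": {
  "dp": [
    [0,0,0.4],
    [0,0,0.9],
    [0,0,1],
    [0,0,1],
    [0,0,1],
    [0,0,1],
    [0,0,0],
    [0,0,0]
  ],
  "spin": [0,0,0,0,0,0,0,0]
}}

```text
t: 24.42
tool_pos: [396.4, -171.0, 160.7]
eef_rot: [-3.141, 0.001, -0.0]
contact_force: [0.1, 0.2, -2.1]
opening: 62.3
grip_force: 25.0
```

```bash
python3 - <<'E'
from h import *
s=robot.state();p=np.array(s['tool_pos']);print(s['t'],p.round(1),s['opening'])
T=tf();im=snap('wrist','w8')
for z in (6,8,10,12):print(z,fitcirc(im,p[:2],[(32,p[2]+z),(9,p[2]+z)],span=6,T=T)[0])
E
```

```text
24.425 [ 396.4 -171.   160.7] 62.29006754500124
6 [ 156.2  394.4 -171. ]
8 [ 155.8  395.4 -171. ]
10 [ 148.9  396.4 -171. ]
12 [ 139.8  396.4 -171. ]
```

>>> {"fn": "move_arm", "kwargs": {
  "dp": [
    [0.2,0.5,0],
    [0.4,1,0],
    [0.5,1,0],
    [0.6,1,0],
    [0.6,1,0],
    [0.6,1,0],
    [0.37,0.77,0],
    [0,0,0],
    [0,0,0]
  ],
  "spin": [0,0,0,0,0,0,0,0,0]
}}

```text
t: 25.6
tool_pos: [494.4, 16.9, 160.9]
eef_rot: [3.141, 0.002, 0.0]
contact_force: [-1.2, -0.4, -1.0]
opening: 62.1
grip_force: 25.0
```

```bash
python3 - <<'E'
from h import *
s=robot.state();p=np.array(s['tool_pos']);print(s['t'],p.round(1),s['opening'])
T=tf();im=snap('wrist','w9')
for z in (6,9):print(z,fitcirc(im,p[:2],[(32,p[2]+z),(9,p[2]+z)],span=6,T=T)[0])
print('disc',fitcirc(im,(494,17),[(55,52)],span=6,T=T))
print('sleeve',fitcirc(im,(494,17),[(27,90)],span=5,T=T))
E
```

```text
25.6 [494.4  16.9 160.9] 62.10052458988274
6 [148.8 491.9  16.9]
9 [142.3 493.4  16.9]
disc [[ 63.3 493.5  18. ]
 [ 63.3 493.5  17.5]
 [ 63.2 493.5  18.5]
 [ 63.2 493.5  17. ]]
sleeve [[ 53.6 494.5  17. ]
 [ 53.5 494.5  17.5]
 [ 53.5 494.5  18. ]
 [ 53.5 494.5  16.5]]
```

>>> {"fn": "move_arm", "kwargs": {
  "dp": [
    [0,0,-0.6],
    [0,0,-0.7],
    [0,0,-0.4],
    [0,0,-0.3],
    [0,0,0]
  ],
  "spin": [0,0,0,0,0]
}}

```text
t: 26.28
tool_pos: [494.5, 16.6, 100.9]
eef_rot: [-3.142, 0.001, -0.001]
contact_force: [0.2, 0.2, -2.2]
opening: 61.9
grip_force: 25.0
```

>>> {"fn": "move_arm", "kwargs": {
  "dp": [
    [0,0.02,-0.15],
    [0,0,-0.08],
    [0,0,-0.03],
    [0,0,0],
    [0,0,0]
  ],
  "spin": [0,0,0,0,0]
}}

```text
t: 26.9
tool_pos: [495.1, 17.4, 94.1]
eef_rot: [3.141, -0.0, -0.0]
contact_force: [0.2, 0.0, -1.4]
opening: 62.1
grip_force: 25.0
```

>>> {"fn": "move_arm", "kwargs": {
  "dp": [
    [0,0,-0.03],
    [0,0,0]
  ],
  "spin": [0,0]
}}

```text
t: 27.15
tool_pos: [495.0, 17.4, 92.9]
eef_rot: [3.141, 0.0, -0.0]
contact_force: [0.2, 0.6, -1.3]
opening: 62.1
grip_force: 25.0
```

>>> {"fn": "move_arm", "kwargs": {
  "dp": [
    [0,0,0],
    [0,0,0],
    [0,0,0],
    [0,0,0]
  ],
  "spin": [0,0,0,0],
  "fingers": -1
}}

```text
t: 27.65
tool_pos: [495.1, 17.3, 93.1]
eef_rot: [3.141, -0.0, -0.0]
contact_force: [-0.9, 0.0, -0.5]
opening: 93.4
grip_force: 0.0
```

>>> {"fn": "move_arm", "kwargs": {
  "dp": [
    [0,0,0.6],
    [0,0,1],
    [0,-0.3,1],
    [0,-1,0],
    [0,-1,0],
    [0,-1,0],
    [0,-1,0],
    [0,-1,0],
    [0,-1,0],
    [0.5,-1,0],
    [0,-1,0],
    [0,-1,0]
  ],
  "spin": [0,0,0,0,0,0,0,0,0,0,0,0],
  "fingers": -0.3
}}

```text
t: 29.15
tool_pos: [510.5, -262.8, 172.6]
eef_rot: [3.141, -0.002, -0.0]
contact_force: [-0.5, 0.5, 0.5]
opening: 61.4
grip_force: 0.0
```

>>> {"fn": "move_arm", "kwargs": {
  "dp": [
    [0,-1,0],
    [0,-0.7,0],
    [0,0,0],
    [0,0,0]
  ],
  "spin": [0,0,0,0]
}}

```text
t: 29.65
tool_pos: [510.2, -311.8, 171.3]
eef_rot: [-3.141, -0.0, 0.0]
contact_force: [-0.6, -0.4, 0.1]
opening: 61.2
grip_force: 0.0
```

```bash
python3 - <<'E'
from h import *
s=robot.state();p=np.array(s['tool_pos']);print(s['t'],p.round(1),s['opening'])
T=tf();im=snap('wrist','w10')
print(fitcirc(im,(526,-314),[(30,18)],span=8,T=T),fitcirc(im,(526,-314),[(17,54)],span=8,T=T)[0])
u,v=wproj([526,-314,54],T)[0].astype(int);print(im[v-3:v+4,u-3:u+4].mean((0,1)))
for q in ['bottle_mid','jar_mid','ring_center']:print(q,[(np.round(r['xyz']).tolist(),round(r['conf'],2)) for r in robot.look_for(q,'wrist')[:2]])
E
```

```text
29.65 [ 510.2 -311.8  171.3] 61.24494318511763
[[  80.   528.  -314. ]
 [  80.   527.5 -314. ]
 [  80.   527.  -314. ]
 [  80.   528.5 -314. ]] [  43.3  529.  -322. ]
[18.02040816 17.63265306 19.20408163]
bottle_mid [([523.0, -186.0, 90.0], 0.56)]
jar_mid [([633.0, -299.0, 78.0], 0.61)]
ring_center [([494.0, -5.0, 100.0], 0.87)]
```

>>> {"fn": "move_arm", "kwargs": {
  "dp": [
    [0.55,-0.07,-0.6],
    [0,0,-1],
    [0,0,-1],
    [0,0,-1],
    [0,0,-0.7],
    [0,0,-0.4],
    [0,0,-0.13],
    [0,0,0],
    [0,0,0]
  ],
  "spin": [0,0,0,0,0,0,0,0,0]
}}

```text
t: 30.98
tool_pos: [527.2, -315.2, 27.4]
eef_rot: [3.14, -0.002, -0.0]
contact_force: [0.2, -0.1, -0.1]
opening: 61.6
grip_force: 0.0
```

```bash
python3 - <<'E'
from h import *
s=robot.state();p=np.array(s['tool_pos']);print(s['t'],p.round(1),s['opening'])
T=tf();im=snap('wrist','w11');o=im[:,:,::-1].copy()
print(fitcirc(im,(527,-314),[(30,18)],span=6,T=T))
draw(o,(527,-314),30,18,(0,255,0));draw(o,(527,-314),17,54,(0,0,255));
cv2.imwrite('pics/w11o.png',cv2.resize(o[100:330,110:410],(782,600),interpolation=cv2.INTER_CUBIC))
E
```

```text
30.975 [ 527.2 -315.2   27.4] 61.575528711600576
[[  61.6  528.5 -314. ]
 [  61.5  528.5 -314.5]
 [  61.1  529.  -314. ]
 [  60.7  529.  -314.5]]
```

View pics/w11o.png

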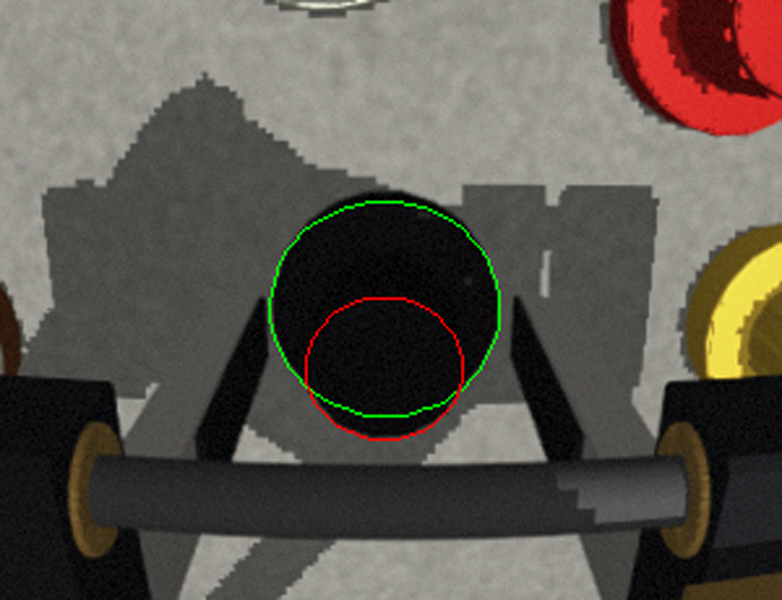

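>>> {"fn": "move_arm", "kwargs": {
  "dp": [
    [0.03,0.03,-0.03],
    [0,0,0],
    [0,0,0]
  ],
  "spin": [0,0,0]
}}

```text
t: 31.4
tool_pos: [527.4, -313.8, 25.2]
eef_rot: [3.142, 0.0, -0.0]
contact_force: [0.6, 0.2, -0.2]
opening: 61.2
grip_force: 0.0
```

>>> {"fn": "move_arm", "kwargs": {
  "dp": [
    [0,0,0],
    [0,0,0],
    [0,0,0],
    [0,0,0],
    [0,0,0]
  ],
  "spin": [0,0,0,0,0],
  "fingers": 1,
  "squeeze": 20
}}

```text
t: 32.02
tool_pos: [527.4, -313.9, 25.2]
eef_rot: [3.141, -0.0, -0.0]
contact_force: [-0.3, -0.3, -0.6]
opening: 33.7
grip_force: 20.0
```

>>> {"fn": "move_arm", "kwargs": {
  "dp": [
    [0,0,0.4],
    [0,0,0.9],
    [0,0,1],
    [0,0,1],
    [0,0,1],
    [0,0,1],
    [0,0,0.1],
    [0,0,0],
    [0,0,0]
  ],
  "spin": [0,0,0,0,0,0,0,0,0]
}}

```text
t: 33.15
tool_pos: [526.7, -313.2, 185.1]
eef_rot: [-3.14, 0.003, -0.0]
contact_force: [0.3, 0.4, -1.1]
opening: 33.5
grip_force: 20.0
```

```bash
python3 - <<'E'
from h import *
s=robot.state();p=np.array(s['tool_pos']);print(s['t'],p.round(1),s['opening'])
T=tf();im=snap('wrist','w12')
print(fitcirc(im,p,[(30,p[2]-26.4+18)],span=6,T=T))
E
```

```text
33.15 [ 526.7 -313.2  185.1] 33.54817188828763
[[  46.1  528.2 -313.2]
 [  45.9  527.7 -313.7]
 [  45.9  527.7 -313.2]
 [  45.7  528.2 -313.7]]
```

>>> {"fn": "move_arm", "kwargs": {
  "dp": [
    [0,0.5,0],
    [0,1,0],
    [0,1,0],
    [-0.2,1,0],
    [-0.3,1,0],
    [-0.3,1,0],
    [-0.3,1,0],
    [0,1,0],
    [0,1,0],
    [0,1,0],
    [0,1,0],
    [0,0.5,0]
  ],
  "spin": [0,0,0,0,0,0,0,0,0,0,0,0]
}}

```text
t: 34.7
tool_pos: [493.7, 18.1, 186.9]
eef_rot: [-3.141, 0.001, 0.002]
contact_force: [0.0, 0.5, -0.7]
opening: 33.6
grip_force: 20.0
```

>>> {"fn": "move_arm", "kwargs": {
  "dp": [
    [0,0,0],
    [0,0,-0.3],
    [0,0,0]
  ],
  "spin": [0,0,0]
}}

```text
t: 35.08
tool_pos: [493.7, 15.3, 176.8]
eef_rot: [3.141, 0.003, -0.002]
contact_force: [0.2, 0.3, 0.3]
opening: 33.3
grip_force: 20.0
```

```bash
python3 - <<'E'
from h import *
s=robot.state();p=np.array(s['tool_pos']);print(s['t'],p.round(1),s['opening'])
T=tf();im=snap('wrist','w13')
print('knob',fitcirc(im,p,[(30,p[2]-25.2+18)],span=5,T=T)[:2])
print('disc',fitcirc(im,(494,17),[(55,52)],span=5,T=T)[:2])
print('ring',fitcirc(im,(494,17),[(32,102)],span=5,T=T)[:2])
E
```

```text
35.075 [493.7  15.3 176.8] 33.28293948586974
knob [[ 45.9 494.7  14.8]
 [ 45.9 494.7  15.3]]
disc [[ 63.3 493.5  17.5]
 [ 63.2 493.   17. ]]
ring [[ 51.2 495.   17. ]
 [ 51.2 494.5  17. ]]
```

>>> {"fn": "move_arm", "kwargs": {
  "dp": [
    [-0.02,0.06,-0.4],
    [0,0,-0.5],
    [0,0,0],
    [0,0,0]
  ],
  "spin": [0,0,0,0]
}}

```text
t: 35.62
tool_pos: [493.8, 18.0, 151.0]
eef_rot: [3.142, 0.0, -0.0]
contact_force: [0.6, 0.1, -0.3]
opening: 33.4
grip_force: 20.0
```

>>> {"fn": "move_arm", "kwargs": {
  "dp": [
    [-0.02,-0.02,-0.25],
    [0,0,-0.25],
    [0,0,-0.15],
    [0,0,-0.08],
    [0,0,0]
  ],
  "spin": [0,0,0,0,0]
}}

```text
t: 36.25
tool_pos: [493.1, 17.4, 129.1]
eef_rot: [3.142, 0.0, -0.0]
contact_force: [0.6, 0.2, -0.8]
opening: 34.0
grip_force: 20.0
```

>>> {"fn": "move_arm", "kwargs": {
  "dp": [
    [0,0,-0.04],
    [0,0,-0.02],
    [0,0,0]
  ],
  "spin": [0,0,0]
}}

```text
t: 36.62
tool_pos: [493.3, 17.4, 127.5]
eef_rot: [3.141, -0.0, -0.0]
contact_force: [-0.6, 0.3, 0.0]
opening: 33.9
grip_force: 20.0
```

>>> {"fn": "move_arm", "kwargs": {
  "dp": [
    [0,0,0],
    [0,0,0],
    [0,0,0],
    [0,0,0]
  ],
  "spin": [0,0,0,0],
  "fingers": -0.3
}}

```text
t: 37.12
tool_pos: [493.3, 17.4, 127.6]
eef_rot: [3.141, -0.0, -0.0]
contact_force: [-0.0, 0.3, 0.8]
opening: 60.9
grip_force: 0.0
```

>>> {"fn": "move_arm", "kwargs": {
  "dp": [
    [0,0,0.5],
    [0,0,1],
    [0,0,1],
    [-0.7,0,0.2],
    [-1,0,0],
    [-1,0,0],
    [0,0,0],
    [0,0,0]
  ],
  "spin": [0,0,0,0,0,0,0,0]
}}

```text
t: 38.12
tool_pos: [413.1, 17.3, 209.4]
eef_rot: [3.141, -0.002, -0.0]
contact_force: [0.5, 0.6, 0.0]
opening: 61.1
grip_force: 0.0
```

```bash
python3 - <<'E'
from h import *
s=robot.state();p=np.array(s['tool_pos']);print(s['t'],p.round(1),s['opening'])
T=tf();im=snap('wrist','w14')
for z in(114,117,120,123,126):print('knob skirt',z,fitcirc(im,(494,17),[(30,z)],span=5,T=T)[0])
print('disc',fitcirc(im,(494,17),[(55,52)],span=5,T=T)[0])
E
```

```text
38.125 [413.1  17.3 209.4] 61.093850070219254
knob skirt 114 [ 67.6 491.5  17.5]
knob skirt 117 [ 68.8 491.5  17.5]
knob skirt 120 [ 68.8 492.   17.5]
knob skirt 123 [ 68.3 492.   17.5]
knob skirt 126 [ 67.2 492.5  17.5]
disc [ 80.  493.   17.5]
```

```bash
python3 -c "
from cell import robot
print(robot.close_job())"
```

```text
the job is handed in; nothing more can be done
None
```

The disc, sleeve, clamp ring and black knob are stacked on the spindle in that order and released. My last camera check put the disc and knob 1–2 mm from the axis at the expected height. I handed the job in at about 38 s of the 72 s; the interface gave no verdict.

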